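Find the over-height tappet with the sliding gauge and point it out

TASK

One of the four bucket tappets in the checking block carries too thick a shim: gently slide the gauge along its rods over the row until its nose stops against the tappet that is too tall, and leave it resting there. Then show which one must be changed: point straight down at that tappet with the fingertips a finger's breadth or two above the middle of its shim, without touching anything, hold still there for a good two seconds and finish still pointing. Do not touch the tappets and leave the things lying around alone.

Things in the scene. Friction and masses are not known exactly. Their poses are not given: they have to be found in the camera images.
- checking_block: tappet checking block, fixed: grey base plate 110 x 334 x 8 mm, dark steel block 50 mm wide on it, top 24 mm above the bench; guide rods and 36 mm corner posts along both sides, nothing higher than 38 mm. Origin: centre of the underside; y along the row, z up. Four bores on the line x = 0 at y = -25, +20, +65, +110 mm hold the tappets
- gauge (a joint): position (m) of the sliding gauge: 0 parked at the block's -y end, grows towards +y, over the row; travel 0.19. Friction about 1.5 N, stays where left. An aluminium bridge 94 mm wide, 36 mm long, underside 34.3 mm above the bench: it clears right tappets; its nose runs against the tall one. Apart from the push plate it ends 47 mm above the bench
- gauge_nose (a point): middle of the gauge's leading (+y) edge, a dark steel blade, 38 mm above the bench, over the centre line of the row. At the stop it is 12 to 14 mm short of the tall tappet's centre. Axes as the block's
- push_plate (a point): middle of the back (-y) face of the gauge's upright push plate, 47 mm above the bench and 36 mm behind the nose; the plate is 56 mm wide and reaches from 34 to 60 mm above the bench. Push here towards the block's +y; fingertips 42 to 50 mm above the bench clear the tappets behind the gauge. Axes as the block's
- tappet_a: one of the four tappets in the bores (dull grey steel cup 29 mm across, 22 mm high, crown up, a bright shim disc 25 mm across on it). Three have 2.5 mm shims (top 32.5 mm above the bench, the gauge passes over); one, not told by its name or place, has a 6 mm shim (top 36 mm) and stops the gauge. Loose, about 1 mm of play. Origin: centre of its underside, 8 mm above the bench
- tappet_b: one of the four tappets in the bores (dull grey steel cup 29 mm across, 22 mm high, crown up, a bright shim disc 25 mm across on it). Three have 2.5 mm shims (top 32.5 mm above the bench, the gauge passes over); one, not told by its name or place, has a 6 mm shim (top 36 mm) and stops the gauge. Loose, about 1 mm of play. Origin: centre of its underside, 8 mm above the bench
- tappet_c: one of the four tappets in the bores (dull grey steel cup 29 mm across, 22 mm high, crown up, a bright shim disc 25 mm across on it). Three have 2.5 mm shims (top 32.5 mm above the bench, the gauge passes over); one, not told by its name or place, has a 6 mm shim (top 36 mm) and stops the gauge. Loose, about 1 mm of play. Origin: centre of its underside, 8 mm above the bench
- tappet_d: one of the four tappets in the bores (dull grey steel cup 29 mm across, 22 mm high, crown up, a bright shim disc 25 mm across on it). Three have 2.5 mm shims (top 32.5 mm above the bench, the gauge passes over); one, not told by its name or place, has a 6 mm shim (top 36 mm) and stops the gauge. Loose, about 1 mm of play. Origin: centre of its underside, 8 mm above the bench
- tappet_spare: a spare bucket tappet without shim, dull grey steel cup 29 mm across and 22 mm high, standing on the bench beside the block; not part of the check. Leave it alone. Origin: centre of its underside
- magnet_dish: round steel parts dish, 107 mm across, 20 mm high, standing on the bench behind the block. Leave it alone. Origin: centre of its underside
- feeler_gauge: feeler gauge fan, 102 x 20 x 7 mm, lying on the bench in front of the block. Leave it alone. Origin: centre of its underside
- spanner_10: small combination spanner, 28 x 145 x 8 mm, lying on the bench in front of the block. Leave it alone. Origin: centre of its underside
- marker: paint marker, 136 mm long, 14 mm thick, lying on the bench behind the block. Leave it alone. Origin: centre of its underside
- valve_spring_0: valve spring, 24 mm across, 32 mm high, standing on the bench beside the block. Leave it alone. Origin: centre of its underside

How it is judged:
On the way, in this order (a step that is already met when the one before it is completed fails the run):
1. the gauge has been slid along until its nose presses against the tall tappet (horizontal distance between gauge_nose and tappet_c below 0.0175 m and contact force between gauge and tappet_c above 0.5 N), for 0.1 s.
2. the gauge rests at the tall tappet and the robot, touching nothing, points down at that tappet for 1.5 s (horizontal distance between gauge_nose and tappet_c below 0.0175 m and horizontal distance between the grasp point and tappet_c below 0.016 m and height (world z) of the grasp point between 0.055 and 0.11 m and contact force between each of the arm, the fingers and anything else below 0.2 N), for 1.5 s.
At the end, for the whole second after the job is handed in: Still pointing, touching nothing: grasp point within 16 mm horizontally of the tall tappet's centre, 55 to 110 mm above the bench (fingertips some 0 to 50 mm over the shim). Gauge nose within 17.5 mm of that tappet's centre. Tappets moved under 6 mm, bystanders under 10 mm (all of step 2 and distance of each of tappet_a, tappet_b, tappet_c, tappet_d from where it was at the start of the episode below 0.006 m and distance of each of tappet_spare, magnet_dish, feeler_gauge, spanner_10, marker, valve_spring_0 from where it was at the start of the episode below 0.01 m).
It fails at once if the robot touches a tappet or its shim (contact force between any of the fingers, the arm and tappet_a above 0.2 N or contact force between any of the fingers, the arm and tappet_b above 0.2 N or contact force between any of the fingers, the arm and tappet_c above 0.2 N or contact force between any of the fingers, the arm and tappet_d above 0.2 N).
It fails at once if a tappet is lifted or knocked out of its bore (distance of any of tappet_a, tappet_b, tappet_c, tappet_d from where it was at the start of the episode above 0.006 m).
It fails at once if the gauge is rammed against the tall tappet (more than 30 N) (contact force between gauge and tappet_c above 30 N).
It fails at once if a thing lying round the block is disturbed by more than 10 mm (distance of any of tappet_spare, magnet_dish, feeler_gauge, spanner_10, marker, valve_spring_0 from where it was at the start of the episode above 0.01 m).
It also fails if it takes over 46 s, if anything falls off the work surface, if the arm or the gripper's body presses on something with over 40 N, if the wrist force passes 120 N, or if a joint passes its speed limit or range.

ROBOT

A 6-joint arm with a two-finger parallel gripper is mounted at the origin on a cart in front of the work surface, level with it; the furniture and walls round the work are solid. World frame = base frame: x ahead of the robot, y to its left, z up, the work surface at z = 0. Lengths are in m, angles in rad, forces in N, time in s.
With the tool pointing down it reaches from about 0.35 to 0.925 m from the base axis. Payload 6.4 kg.
Tool frame: the origin (TCP) lies at the very end of the fingers, on their centre line; the grasp point (between the pads) lies 19 mm behind it; z points along the fingers, y is the line along which they close (so a half turn about z gives the same grasp; the last joint's range is limited). The gripper opens to 85 mm and grips with 20 to 120 N. Pads are 22 mm wide; open, the fingers measure 114 mm over their backs; the gripper's body (76 mm by 85 mm) begins 54 mm behind the grasp point. The pads swing forward as they close: fully open they stand 13 mm farther back than shut.
Start: joints at [-1.36, 0.245, 1.558, -0, 1.339, -0.174], TCP at [0.244, -0.602, 0.231] pointing down, gripper open.
Joint ranges: [-3.13, 3.13], [-1.02, 2.26], [0.13, 2.54], [-0.95, 4.09], [0.21, 2.88], [-2.74, 2.74]. Speed limits (rad/s): [2.57, 2.57, 3.14, 3.14, 3.14, 3.14].

INTERFACE

Orientations are given as a unit quaternion [x, y, z, w].
In Python, from station import ctrl gives the robot as it stands. The module is installed in compiled form; this text tells all that it offers. Calls block until the motion is done:
- ctrl.movep(position, orientation): joint-space move of the TCP to a pose.
- ctrl.servo_line(position, ori=None, rate=0.15): straight line of the TCP; ori=None keeps the orientation; rate is the mean speed in m/s.
- ctrl.set_joints(angles): joint-space move.
- ctrl.grip(opening): finger opening in m; the grip force is fixed at half the most; returns when the fingers have stopped.
- ctrl.hold(seconds).
- ctrl.ik(position, orientation): joint angles nearest the present ones, or None.
- ctrl.observe(): the state.
- ctrl.capture(name): name is "side" or "top"; returns a dict with "image" (480x640x3 uint8, blue, green, red), "intrinsics" (3x3 intrinsics, pixels), "world_from_camera" (4x4, takes a point from camera to world coordinates). Camera axes: x right, y up, looking along -z (the intrinsics and any distortion apply to the point x, -y, -z); pixel columns grow to the right and rows downward; lengths in m; the calibration is good to about 2 mm. A picture is of the moment at which its call begins. There is no depth.
A pose or a line that the arm cannot do raises ctrl.Unreachable and nothing moves.
- ctrl.sign_off(): hands the job in; it is judged then, once.
The state is a dict: "time": time; "q": joint angles; "joint_vel": joint speeds; "joint_efforts": joint torques, N m; "tool_pos": TCP position; "orientation": TCP orientation; "force": force on the tool from outside, world axes, zero at the start; "wrist_torque": the same for the moment, N m; "width": finger opening in m; "finger_force": force on a finger pad.
Only numpy, scipy, OpenCV 4.12 (cv2) and the standard library are available. Lean on these libraries where they do the work, as an engineer would, in place of code of your own. Each camera call takes 0.05 s, during which the arm holds its last target. There are 200 camera calls.

## Working session

There is one attempt and no reset: what is moved stays moved. The work goes in short steps, each a Python script; the robot and the scene stay as the last script left them, time stands still between calls to the robot, and variables do not carry over. Pictures are saved under pics/ and viewed, at most 10 in all, crops included, and the job is handed in when it is done.

```bash
mkdir -p pics; python3 - <<'E'
from station import ctrl
import cv2
for n in("top","side"):
    c=ctrl.capture(n); cv2.imwrite(f"pics/{n}0.png",c["image"]); print(n,c["intrinsics"],c["world_from_camera"],[k for k in c])
s=ctrl.observe();print(s["time"],s["orientation"],s["force"],s["width"])
E
```

```text
top [[545.91582017   0.         322.46200435]
 [  0.         545.91582017 241.71326433]
 [  0.           0.           1.        ]] [[-0.00872078  0.98028348 -0.19740377  0.36576006]
 [-0.99992234 -0.01030641 -0.00700645 -0.01486242]
 [-0.00890283  0.19732733  0.98029723  0.89890978]
 [ 0.          0.          0.          1.        ]] ['image', 'intrinsics', 'world_from_camera']
side [[562.14504131   0.         316.66916342]
 [  0.         562.14504131 231.25722889]
 [  0.           0.           1.        ]] [[-0.99659781  0.0535706  -0.06263386  0.48812221]
 [-0.0780464  -0.36918114  0.92607454  0.74953372]
 [ 0.02648713  0.9278122   0.37210611  0.38576193]
 [ 0.          0.          0.          1.        ]] ['image', 'intrinsics', 'world_from_camera']
0.1 [ 9.81549479e-01  1.91206411e-01 -2.64831177e-05 -8.53091946e-04] [0.77017474 0.16118305 0.8276803 ] 0.08576066843905654
```

View pics/top0.png

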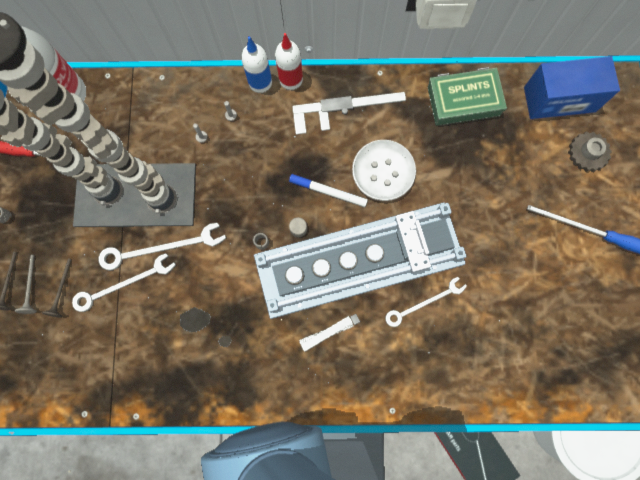

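View pics/side0.png

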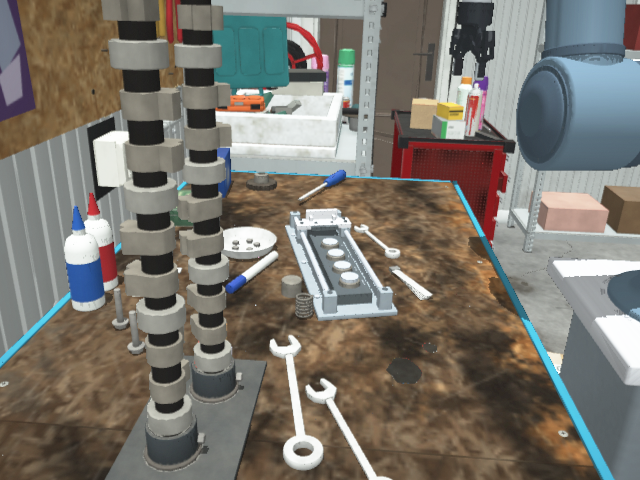

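The top view shows the block's row running from the gauge (about 412,240) to the left. The tappets are near (375,253), (348,260), (321,267) and (294,274). The side view shows the parked gauge at the far end, with its push plate on the far side.

```bash
cat > h.py <<'E'
import numpy as np, cv2
def ray(c,uv,z):
    K,T=c["intrinsics"],c["world_from_camera"]
    d=np.linalg.inv(K)@[uv[0],uv[1],1]; d=T[:3,:3]@(d*[1,-1,-1]); o=T[:3,3]
    return o+d*(z-o[2])/d[2]
def proj(c,p):
    T=c["world_from_camera"]; q=T[:3,:3].T@(np.array(p)-T[:3,3])*[1,-1,-1]
    q=c["intrinsics"]@q; return q[:2]/q[2]
def crop(c,x,y,w,h,s,name):
    cv2.imwrite(name,cv2.resize(c["image"][y:y+h,x:x+w],None,fx=s,fy=s,interpolation=cv2.INTER_CUBIC))
def discs(c,box,thr=200):
    x,y,w,h=box; g=cv2.cvtColor(c["image"],cv2.COLOR_BGR2GRAY)[y:y+h,x:x+w]
    n,l,s,m=cv2.connectedComponentsWithStats((g>thr).astype(np.uint8))
    return [(s[i,4],m[i]+[x,y],s[i,2:4]) for i in range(1,n) if 60<s[i,4]]
E
python3 - <<'E'
from station import ctrl
from h import *
c=ctrl.capture("top"); crop(c,245,195,230,130,3.4,"pics/top1.png")
for a,m,wh in discs(c,(280,235,108,55)): print(a,m,wh,ray(c,m,.0335))
E
```

```text
579 [312.1208981  243.36614853] [79 22] [0.53747932 0.00806178 0.0335    ]
256 [328.63671875 248.2265625 ] [102  28] [ 0.52920736 -0.01854372  0.0335    ]
192 [374.515625 252.046875] [16 16] [ 0.52218217 -0.09231236  0.0335    ]
193 [347.66839378 259.48186528] [16 16] [ 0.51049717 -0.0489019   0.0335    ]
189 [320.85714286 266.91005291] [16 15] [ 0.49887574 -0.00574658  0.0335    ]
196 [293.63265306 274.05612245] [16 16] [0.48776824 0.03787479 0.0335    ]
538 [353.89033457 280.14312268] [81 22] [ 0.47703083 -0.05821856  0.0335    ]
199 [371.64321608 285.22613065] [41 11] [ 0.46862314 -0.08627277  0.0335    ]
```

View pics/top1.png

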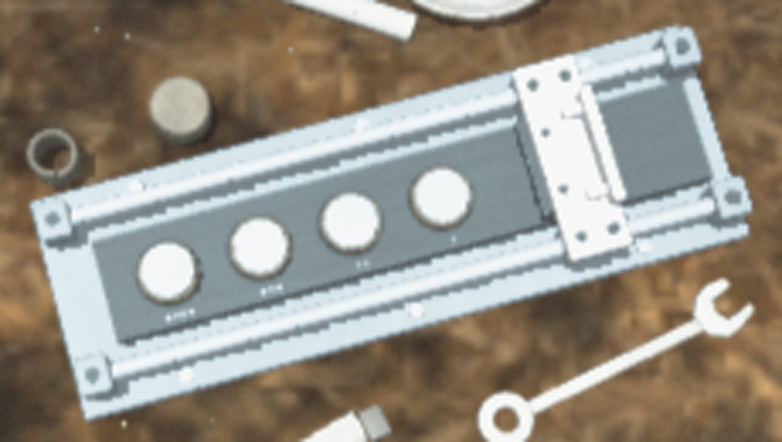

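The crop shows four shims along the row and the gauge nose at roughly crop (537,150). The push plate is at crop (605,145), on the right. The measured tappet spacing is about 45 mm, as specified.

```bash
cat >> h.py <<'E'
M=np.array([.50483,-.02727]); e=np.array([-.2556,.967]); e/=np.linalg.norm(e); O=M-.0425*e; X=np.array([e[1],-e[0]])
def P(x,y,z): return np.append(O+x*X+y*e,z)
def Q(a): return [np.cos(a/2),np.sin(a/2),0,0]
A=np.arctan2(e[1],e[0])
E
python3 - <<'E'
from station import ctrl
from h import *
c=ctrl.capture("top")
print(O)
for y in (-80,-72):print(y,proj(c,P(0,y/1e3,.038)))
for y in (-116,-108):print(y,proj(c,P(0,y/1e3,.060)))
for p in [(55,167),(-55,167),(55,-167),(-55,-167)]:print(p,(proj(c,P(p[0]/1e3,p[1]/1e3,.008))-[245,195])*3.4)
for a in (A,A-np.pi,A-np.pi/2,A+np.pi/2):
  for y in(-.145,.11): print(round(a,2),y,np.round(ctrl.ik(P(0,y,.062),Q(a)),2))
E
```

```text
[ 0.51569072 -0.06835886]
-80 [407.78011045 242.65816003]
-72 [403.00733611 243.95666327]
-116 [431.77317182 233.93823796]
-108 [426.89874629 235.26350247]
(55, 167) [ 26.77391478 199.38061732]
(-55, 167) [ 82.02414003 418.46647358]
(55, -167) [680.11730636  23.3078992 ]
(-55, -167) [749.8666202 234.6911952]
1.83 -0.145 [-0.55  0.32  1.81 -0.    1.02 -0.81]
1.83 0.11 [-0.15  0.1   2.07 -0.    0.97 -0.41]
-1.31 -0.145 [-0.55  0.32  1.81 -0.    1.02  2.33]
-1.31 0.11 [-0.15  0.1   2.07 -0.    0.97  2.73]
0.26 -0.145 [-0.55  0.32  1.81 -0.    1.02  0.76]
0.26 0.11 [-0.15  0.1   2.07 -0.    0.97  1.16]
3.4 -0.145 [-0.55  0.32  1.81 -0.    1.02 -2.38]
3.4 0.11 [-0.15  0.1   2.07 -0.    0.97 -1.98]
```

```bash
python3 - <<'E'
from station import ctrl
from h import *
ctrl.grip(0.0)
ctrl.movep(P(0,-.145,.13),Q(A))
ctrl.servo_line(P(0,-.145,.046),rate=.12)
ctrl.hold(.2); s=ctrl.observe(); f0=np.array(s["force"]);print(s["time"],f0,s["tool_pos"],s["width"])
for y in np.arange(-.141,-.106,.004):
    ctrl.servo_line(P(0,y,.046),rate=.03); s=ctrl.observe()
    print(round(y,3),round(s["time"],2),np.round((s["force"][:2]-f0[:2])@e,2))
c=ctrl.capture("top"); crop(c,245,155,230,170,3.4,"pics/top2.png")
E
```

```text
3.8667 [ 0.41457361 -1.0208301   0.12991103] [ 0.55337379 -0.20890945  0.04700054] -0.00015915025766225757
-0.141 4.15 0.81
-0.137 4.43 1.48
-0.133 4.72 0.83
-0.129 5.0 1.34
-0.125 5.28 1.45
-0.121 5.57 0.68
-0.117 5.85 1.77
-0.113 6.13 1.13
-0.109 6.42 1.76
```

View pics/top2.png

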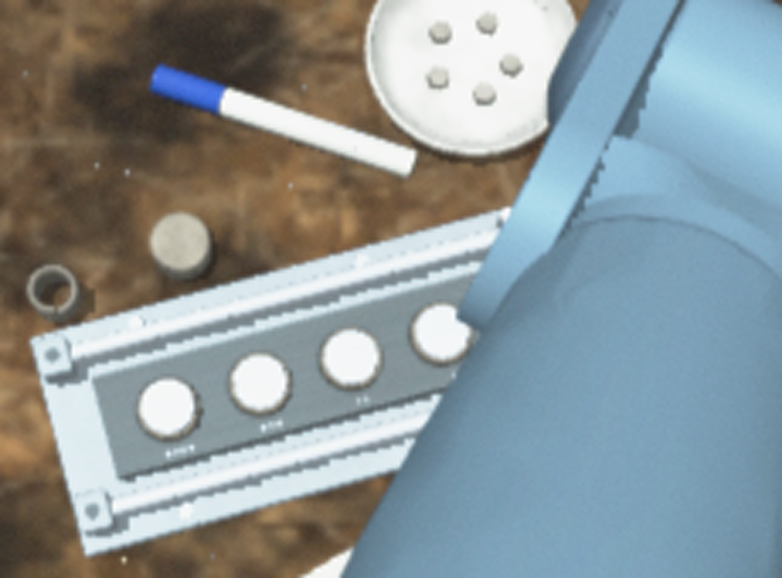

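The arm hides the gauge from above, so I'll rely on force. I'll use fine steps around each possible stop.

```bash
cat > push.py <<'E'
from station import ctrl
from h import *
f0=np.array([.2,-.3]); y=-.109; hit=0; log=[]
stops=np.array([-.085,-.040,.005,.050])
while y<.062:
    d=stops-y; near=((d>-.009)&(d<.013)).any()
    y+=.001 if near else .004
    ctrl.servo_line(P(0,y,.046),rate=.02 if near else .03)
    s=ctrl.observe(); f=-(np.array(s["force"][:2])-f0)@e; p=(np.array(s["tool_pos"][:2])-O)@e
    log.append((round(y,3),round(p,4),round(f,1)))
    if abs(f)>4.5:
        ctrl.hold(.1); s=ctrl.observe(); f2=-(np.array(s["force"][:2])-f0)@e; log.append(("chk",round(f2,1)))
        if abs(f2)>4: hit=1; break
print(log); s=ctrl.observe(); print(hit,s["time"],s["force"],s["tool_pos"])
c=ctrl.capture("side"); crop(c,270,170,150,160,4-.4,"pics/side2.png")
E
python3 push.py
```

```text
[(-0.105, np.float64(-0.1046), np.float64(0.2)), (-0.101, np.float64(-0.1006), np.float64(-0.1)), (-0.097, np.float64(-0.0966), np.float64(-1.0)), (-0.096, np.float64(-0.0959), np.float64(0.6)), (-0.095, np.float64(-0.095), np.float64(0.8)), (-0.094, np.float64(-0.094), np.float64(0.7)), (-0.093, np.float64(-0.0929), np.float64(0.6)), (-0.092, np.float64(-0.0919), np.float64(0.4)), (-0.091, np.float64(-0.0909), np.float64(0.7)), (-0.09, np.float64(-0.0899), np.float64(-0.5)), (-0.089, np.float64(-0.0889), np.float64(0.8)), (-0.088, np.float64(-0.0879), np.float64(1.2)), (-0.087, np.float64(-0.0869), np.float64(-0.6)), (-0.086, np.float64(-0.0859), np.float64(0.7)), (-0.085, np.float64(-0.0849), np.float64(0.4)), (-0.084, np.float64(-0.0839), np.float64(0.4)), (-0.083, np.float64(-0.0829), np.float64(0.8)), (-0.082, np.float64(-0.0819), np.float64(0.3)), (-0.081, np.float64(-0.0809), np.float64(0.7)), (-0.08, np.float64(-0.0799), np.float64(0.6)), (-0.079, np.float64(-0.0789), np.float64(0.5)), (-0.078, np.float64(-0.0779), np.float64(0.9)), (-0.077, np.float64(-0.0769), np.float64(0.
[... 2948 characters left out ...]
04, np.float64(0.04), np.float64(0.3)), (0.041, np.float64(0.041), np.float64(1.3)), (0.042, np.float64(0.0421), np.float64(1.1)), (0.043, np.float64(0.0431), np.float64(0.1)), (0.044, np.float64(0.0441), np.float64(1.2)), (0.045, np.float64(0.0451), np.float64(0.6)), (0.046, np.float64(0.0461), np.float64(0.4)), (0.047, np.float64(0.0471), np.float64(0.8)), (0.048, np.float64(0.0481), np.float64(0.9)), (0.049, np.float64(0.0491), np.float64(1.2)), (0.05, np.float64(0.0501), np.float64(1.2)), (0.051, np.float64(0.0507), np.float64(4.2)), (0.052, np.float64(0.051), np.float64(6.2)), ('chk', np.float64(6.8))]
1 31.7667 [ 0.90734954 -7.16210897 -1.76168066] [ 0.50266901 -0.0190233   0.04604899]
```

View pics/side2.png

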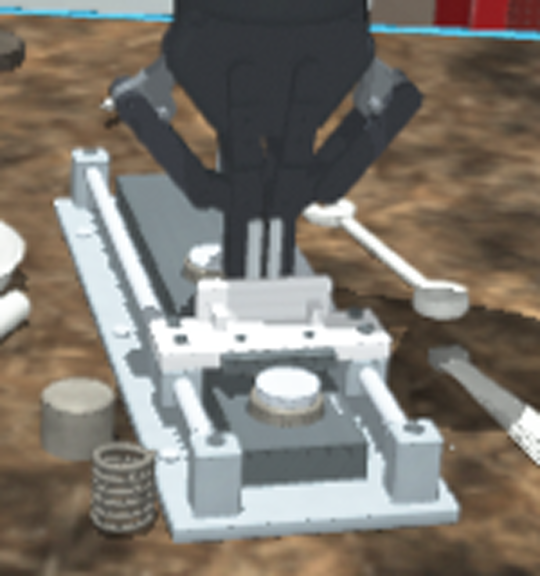

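The side view shows the gauge's nose edge up against the fourth (nearest) tappet, and the force is about 7 N at the expected stop. Next I back off, lift and point.

```bash
python3 - <<'E'
from station import ctrl
from h import *
ctrl.servo_line(P(0,.038,.046),rate=.06)
ctrl.servo_line(P(0,.038,.088),rate=.1)
ctrl.servo_line(P(0,.110,.088),rate=.1)
ctrl.servo_line(P(0,.110,.062),rate=.08)
s=ctrl.observe();print(s["time"],s["tool_pos"],P(0,.11,.062),s["force"])
c=ctrl.capture("side"); crop(c,270,170,150,160,3.6,"pics/side3.png")
E
```

```text
34.1083 [0.48732809 0.03782659 0.06153469] [0.48758063 0.03798879 0.062     ] [ 0.25056909 -0.85866621  0.38835418]
```

View pics/side3.png

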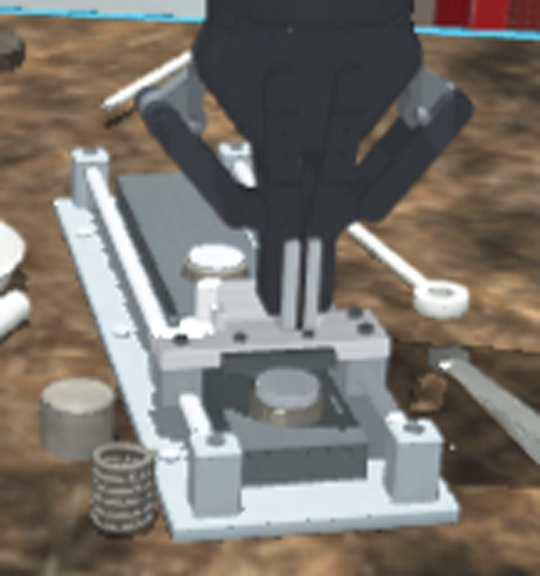

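The gauge is still at the tappet and clear of the fingers. The fingertips at crop (302,325) sit above the shim at crop (287,387). I'll check that offset against the calibration.

```bash
python3 - <<'E'
from station import ctrl
from h import *
c=ctrl.capture("side"); o=[270,170]
print((proj(c,P(0,.11,.062))-o)*3.6,(proj(c,P(0,.11,.036))-o)*3.6, (proj(c,P(.01,.11,.036))-o)*3.6,ray(c,np.array([287,387])/3.6+o,.036),P(0,.11,.036))
E
```

```text
[291.34010569 318.49535007] [288.06168375 379.16343833] [263.05089762 380.61203402] [0.48783185 0.04488266 0.036     ] [0.48758063 0.03798879 0.036     ]
```

Fingertips and shim show the same small camera offset, so the relative error is only a few mm, well within 16 mm. I'll hold and hand in.

```bash
python3 - <<'E'
from station import ctrl
ctrl.hold(2.6); print(ctrl.observe()["time"]); print(ctrl.sign_off())
E
```

```text
36.8083
the job is handed in; nothing more can be done
None
```

I slid the gauge until it stopped against the fourth tappet (y = +110 mm), the too-tall one. The job was handed in at 36.8 s with the arm pointing straight down at that tappet, about 26 mm above its shim; no pass/fail result came back.

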